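Seat a resin specimen block in the corner of a sloped photo stand

ROBOT

A 6-joint arm with a two-finger parallel gripper is mounted at the origin on the work surface. World frame = base frame: x ahead of the robot, y to its left, z up, the work surface at z = 0. Lengths are in mm, angles in rad, forces in N, time in s.
With the tool pointing down it reaches from about 300 to 875 mm from the base axis. Payload 6.4 kg.
Tool frame: the origin (TCP) lies at the very end of the fingers, on their centre line; the grasp point (between the pads) lies 19 mm behind it; z points along the fingers, y is the line along which they close (so a half turn about z gives the same grasp; the last joint's range is limited). The gripper opens to 88 mm and grips with 3 to 60 N. Pads are 18 mm wide; open, the fingers measure 123 mm over their backs; the gripper's body (75 mm by 187 mm) begins 45 mm behind the grasp point.
Start: joints at [-1.366, 0.181, 1.607, -0, 1.354, -0.206], TCP at [229.639, -527.169, 238.714] pointing down, gripper open.
Joint ranges: [-2.99, 2.99], [-0.89, 2.07], [0.3, 2.58], [-1.14, 4.28], [0, 2.63], [-3.12, 3.12]. Speed limits (rad/s): [2.57, 2.57, 3.01, 3.14, 3.14, 3.14].

INTERFACE

Orientations are given as a 3x3 rotation matrix whose columns are the frame's x, y, z axes.
In Python, from station import get_state, snapshot, camera_info, finish_job gives the robot as it stands. The module is installed in compiled form; this text tells all that it offers.
- The arm moves only by the tool servo_tool, never from a script. Its argument "plan" is a list that holds one entry, the list of rows, each a list of 7 numbers: the shift along the tool's x, y, z in cm, then the turn, a rotation vector about the tool's x, y, z in rad, then the opening, from 0 (shut) to 1 (fully open). In form: [[[x, y, z, rx, ry, rz, hand], ...]]. A call has exactly 5 rows; each row shifts and turns the commanded pose from where the row before left it, along the tool's axes as they then stand; what a row does not reach is not made up. A row lasts 1/12 s, in which the tool goes at most 41.7 mm and 7.16 degrees, less where a joint would pass 70% of its speed; a pose out of reach is approached as far as the arm can. A call is refused whole if a number of a shift passes 4.17 or a number of a turn 0.125, either way. A call with a gripper value outside its range is refused whole. The fingers move at their own pace and stop on an object; "newtons" is the grip in N (left out, the last holds). Time passes only in rows, so rows that do not move let the fingers close, or fill a call up. It gives the time, the measured TCP pose, the force, the opening and the grip force at its end, in the units of the state.
- get_state(): the state, without advancing time (a new reading comes with each control period).
- snapshot(name): name is "scene" or "side" or "wrist"; returns the picture (420x560x3 uint8, red, green, blue); there is no depth.
- camera_info(name): a dict with "fx", "fy", "cx", "cy" (pixels), "dist_coeffs" ([k1, k2, p1, p2, k3] as OpenCV has them; the pictures are not rectified), "position" and "orientation" of the camera in the world. Camera axes: x right, y down, z forward; pixel columns grow to the right and rows downward; lengths in mm; the calibration is good to about 2 mm. A picture is of the moment at which its call begins: read the wrist's pose just before it. camera_info takes no time and is no camera call; for the wrist camera it gives the pose at the moment of the call.
- finish_job(): hands the job in; it is judged then, once.
The state is a dict: "time_s": time; "joint_pos": joint angles; "dq": joint speeds; "effort": joint torques, N m; "tool_pos": TCP position; "tcp_rot": TCP orientation; "contact_force": force on the tool from outside, world axes, zero at the start; "torque": the same for the moment, N m; "grip_width": opening from 0.0 (shut) to 1.0 (fully open); "grip_force": force on a finger pad.
Only numpy, scipy, OpenCV 4.12 (cv2) and the standard library are available. Lean on these libraries where they do the work, as an engineer would, in place of code of your own. Each camera call takes 0.05 s, during which the arm holds its last target. There are 200 camera calls.

TASK

Put the amber resin specimen block on the upper part of the sloped photo stand and let go, so that it slides down along the side ledge and comes to rest against the spring finger. Then push it past the spring finger until it is fully home, flush against both the side ledge and the end stop, bed it on the end stop with a steady press of about 15 N for half a second (under 10 N does not bed it, over 25 N chips it), and leave it there. Do not drop or slam the block, and do not disturb the glassware and the bottle.

Things in the scene. Friction and masses are not known exactly. Their poses are not given: they have to be found in the camera images.
- block: amber translucent resin block with a brown shell inside, a plain cuboid 50 (its x) x 80 (its y) x 34 mm (its z), 0.11 to 0.22 kg. It starts lying flat on the bench. Origin: centre of its underside, z up. End for end it is the same.
- stand: grey base of the photo stand, fixed, 150 x 200 x 8 mm; four posts carry the deck (plate) about 78 mm above the bench. Origin: centre of its underside, z up. A block let go on the upper half of the deck with its 80 mm sides along the slope, its +x side within 25 mm of the side ledge, slides by itself to the deck's +x and +y until the spring finger stops it about 20 mm short of home.
- plate: sloping polished slippery aluminium deck, 130 (x) x 200 mm (y). Origin: centre of its upper face; z: normal out of it; +y runs down the main slope (20 degrees), +x down the cross slope (14 degrees). The side ledge, part of it, stands 15 mm high all along its +x edge, inner face at x = +55 mm. Block home: its 80 mm sides along the ledge, its origin at x = +30, y = +48, z = 0 mm in this frame.
- stop: fixed steel end stop bar across the lower end of the deck, 15 mm high, 110 mm long, 8 mm thick. Origin and axes are those of plate; its inner face is at y = +88 mm. The 10 to 25 N are what the block puts on this bar, which may be up to 4 N less or more than the push on the block (friction, settling).
- keeper_nose (a point): rounded nose (radius 4 mm) of the steel spring finger opposite the side ledge, untouched at x = +8, y = +74, z = 12 mm in the plate frame; a straight 25 degree lead-in starts 38 mm uphill, then a fixed 45 degree guide; both below 20 mm. 3 mm in the block's way, it gives only to -x (preload 9 N, 1 N/mm). 7 to 15 N pushes the block past it (push low, or it tips); then 3 to 7 N to the stop.
- flask: bystander: conical glass flask, 74 mm wide, 102 mm high, standing on the bench. Origin: centre of its underside.
- bottle: bystander: white bottle with a blue cap, 48 mm wide, 100 mm high, standing on the bench. Origin: centre of its underside.
- beaker: bystander: open glass beaker, 68 mm wide, 85 mm high, standing on the bench. Origin: centre of its underside.
Things that resemble listed ones, but are neither listed nor needed, are in the scene too. Leave any green or purple look-alike of the block alone.

How it is judged:
By the outcome, as a careful person would: the job done as asked, in the order asked, and still so for the second after the job is handed in, with the robot touching nothing.
It also fails if it takes over 64 s, if anything falls off the work surface, if the arm or the gripper's body presses on something with over 40 N, if the wrist force passes 120 N, or if a joint passes its speed limit or range.

## Working session

There is one attempt and no reset: what is moved stays moved. The work goes in short steps, Python scripts to look and compute and a tool call to move; the robot and the scene stay as the last step left them, time stands still between calls to the robot, and variables do not carry over. Pictures are saved under pics/ and viewed, at most 10 in all, crops included, and the job is handed in when it is done.

Besides the shell and the picture viewer there is one more tool, called after "Request:" as name(argument=value, ...), one argument or row to a line, values as JSON. servo_tool: Moves the arm, as the interface text tells. Its arguments: {"type":"object","properties":{"plan":{"type":"array"},"newtons":{"type":"number"}},"required":["plan"]}

```bash
mkdir -p pics
python3 - <<'E'
from station import *
import cv2,numpy as np
a=snapshot("scene");b=snapshot("side")
cv2.imwrite("pics/scene0.png",a[...,::-1]);cv2.imwrite("pics/side0.png",b[...,::-1])
for n in("scene","side","wrist"):print(n,camera_info(n))
s=get_state();print(s)
E
```

```text
scene {'fx': 530.3797582759938, 'fy': 530.3797582759938, 'cx': 287.7933224267397, 'cy': 204.82196020682167, 'dist_coeffs': array([-0.14110722,  0.        ,  0.        ,  0.        ,  0.        ]), 'position': array([ 958.61653983,  699.67529456, 1340.95395002]), 'orientation': array([[-0.90331259,  0.34721329, -0.25193114],
       [ 0.428933  ,  0.74000538, -0.51808158],
       [ 0.00654559, -0.57605119, -0.81738741]])}
side {'fx': 490.10950874211, 'fy': 490.10950874211, 'cx': 272.573637868859, 'cy': 210.53579790512657, 'dist_coeffs': array([-0.0355234,  0.       ,  0.       ,  0.       ,  0.       ]), 'position': array([  353.10336358, -1011.67626344,  1156.15503502]), 'orientation': array([[ 0.97852678, -0.16067861,  0.12910352],
       [-0.20595703, -0.73731897,  0.64338358],
       [-0.00818751, -0.65615785, -0.75457925]])}
wrist {'fx': 299.08506141414256, 'fy': 299.08506141414256, 'cx': 276.3456773422027, 'cy': 210.3814532652785, 'dist_coeffs': array([-0.04379937,  0.        ,  0.        ,  0.        ,  0.        ]), 'position': array([ 294.47191789, -497.79675342,  384.70436348
[... 298 characters left out ...]
294846e-01]), 'dq': array([-4.32362556e-04,  5.61268005e-04, -3.50212929e-03, -1.16407048e-04,
       -9.63115812e-05,  1.89550602e-03]), 'effort': array([ 1.52800403e-04, -4.34816980e+01, -3.42694402e+01,  7.04086781e-02,
        3.39930982e-02, -3.92512663e-05]), 'tool_pos': array([ 229.55371038, -526.68811905,  237.91865727]), 'tcp_rot': array([[ 9.16801470e-01,  3.99343184e-01, -2.92420250e-04],
       [ 3.99343151e-01, -9.16800292e-01,  1.50756941e-03],
       [ 3.33946599e-04, -1.49891788e-03, -9.99998821e-01]]), 'contact_force': array([-0.24980164,  0.794306  ,  0.23555774]), 'torque': array([-0.07095914,  0.04758451,  0.04040017]), 'grip_force': 0.0, 'grip_width': 1.0017799982988236}
```

View pics/scene0.png

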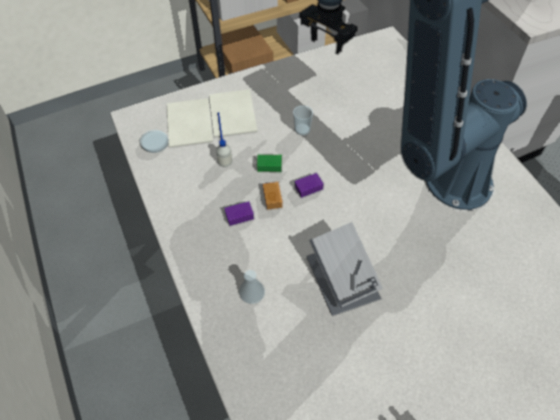

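View pics/side0.png

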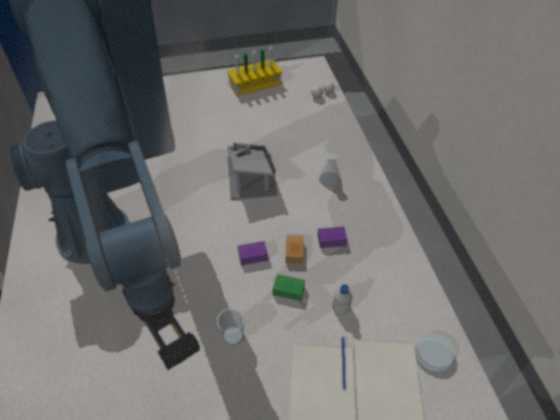

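The scene view shows the amber block at (272,195). Its look-alikes are green at (269,163) and purple at (310,184) and (239,213). The stand is at (345,265), the flask at (251,285), the bottle at (224,150) and the beaker at (303,120). The side view has amber at (295,249). Only the amber block fits the description; I'll enlarge it and the stand.

```bash
cat > h.py <<'E'
from station import *
import cv2,numpy as np
from scipy.spatial.transform import Rotation as R
def cam(n):
    i=camera_info(n);K=np.array([[i["fx"],0,i["cx"]],[0,i["fy"],i["cy"]],[0,0,1]]);return K,i["dist_coeffs"],i["position"],i["orientation"]
def ray(c,uv):
    p=cv2.undistortPoints(np.array(uv,float).reshape(-1,1,2),c[0],c[1])[:,0]
    d=np.c_[p,np.ones(len(p))]@c[3].T;return d/np.linalg.norm(d,axis=1)[:,None]
def onz(c,uv,z):
    d=ray(c,uv);return c[2]+d*((z-c[2][2])/d[:,2])[:,None]
def proj(c,P):
    return cv2.projectPoints(np.array(P,float).reshape(-1,1,3),cv2.Rodrigues(c[3].T)[0],-c[3].T@c[2],c[0],c[1])[0][:,0]
def tri(c1,u1,c2,u2):
    a=ray(c1,[u1])[0];b=ray(c2,[u2])[0];M=np.stack([a,-b],1);t=np.linalg.lstsq(M,c2[2]-c1[2],rcond=None)[0]
    p=c1[2]+a*t[0];q=c2[2]+b*t[1];return (p+q)/2,np.linalg.norm(p-q)
E
python3 - <<'E'
from h import *
a=cv2.imread("pics/scene0.png");b=cv2.imread("pics/side0.png")
up=lambda im,x,y,w,h,s:cv2.resize(im[y:y+h,x:x+w],None,fx=s,fy=s,interpolation=cv2.INTER_CUBIC)
top=np.hstack([up(a,300,215,90,105,4.2)[:440],up(b,215,135,90,105,4.2)[:440]])
bl=np.hstack([up(a,235,170,90,38,4.2),up(b,260,225,90,38,4.2)])
cv2.imwrite("pics/crop1.png",np.vstack([top,bl]));print(np.vstack([top,bl]).shape)
for n,im in(("scene",a),("side",b)):
    h=cv2.cvtColor(im,cv2.COLOR_BGR2HSV);m=cv2.inRange(h,(8,130,70),(22,255,255))
    cs=[c for c in cv2.findContours(m,0,2)[0] if 100<cv2.contourArea(c)<3000]
    c=cam(n)
    for k in cs:
        x,y,w,hh=cv2.boundingRect(k);P=onz(c,k[:,0].astype(float),34)[:,:2].astype(np.float32)
        print(n,x,y,w,hh,cv2.contourArea(k),cv2.minAreaRect(P))
    # brightness-split top face
        mm=np.zeros_like(m);cv2.drawContours(mm,[k],-1,255,-1);v=h[...,2];print(np.percentile(v[mm>0],[5,25,50,75,95]))
E
```

```text
(600, 756, 3)
scene 263 183 18 25 318.0 ((583.6135864257812, -182.81845092773438), (91.3015365600586, 45.57456970214844), 74.91593933105469)
[127.  147.  154.  159.  170.3]
side 287 236 16 22 265.5 ((578.3190307617188, -200.5936737060547), (74.99299621582031, 42.72506332397461), 77.01538848876953)
[125.85 132.   136.   142.   148.  ]
```

View pics/crop1.png

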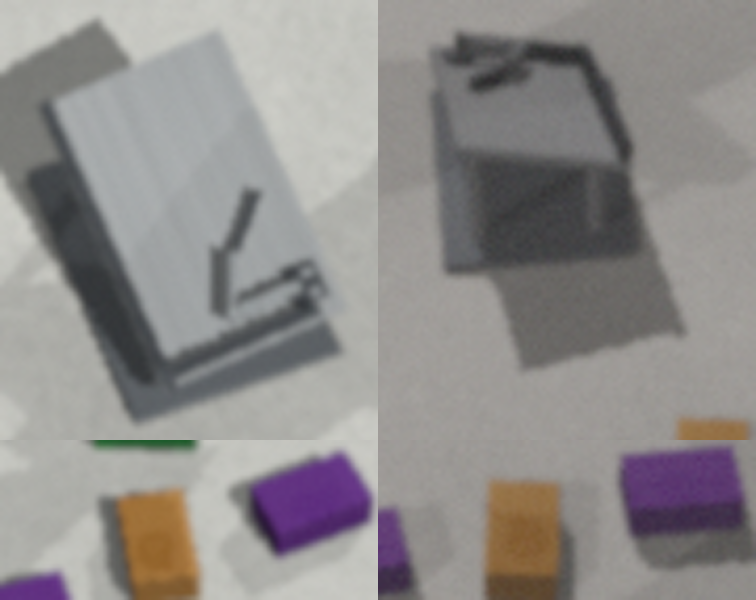

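The crop confirms the amber cuboid with the brown shell as the block. On the stand in the scene view, the ledge is along the left edge, the stop at the lower edge, and the spring finger and guide at crop (220,280)/(250,210). Next is a coarse stand pose, then a close look with the wrist camera.

Run:
```python
from h import *
from scipy.optimize import least_squares
cs,cd=cam("scene"),cam("side")
S=lambda x,y:((x+.5)/4.2-.5+300,(y+.5)/4.2-.5+215)
D=lambda x,y:((x-378+.5)/4.2-.5+215,(y+.5)/4.2-.5+135)
print("uphill-left corner",tri(cs,S(215,32),cd,D(462,148)))
print("uphill ledge corner",tri(cs,S(55,100),cd,D(628,158)))
base=[(cs,S(135,422),(75,100,0)),(cs,S(340,352),(-75,100,4)),(cs,S(28,172),(75,-100,8)),(cd,D(447,272),(-75,-100,0)),(cd,D(640,250),(75,-100,0)),(cd,D(433,90),(-75,100,8))]
def f(p):
    Rz=R.from_euler('z',p[2]).as_matrix()
    return np.concatenate([proj(c,Rz@np.array(P,float)+[p[0],p[1],0])[0]-u for c,u,P in base])
r=least_squares(f,[650,100,.3]);print(r.x,np.degrees(r.x[2]),r.fun.round(1))
for n,A in(("xy",R.from_euler('XY',[-20,14],degrees=True)),("yx",R.from_euler('YX',[14,-20],degrees=True))):
    M=R.from_euler('z',r.x[2]).as_matrix()@A.as_matrix()
    for P in((-65,-100,0),(65,-100,15),(-65,-100,-5)):print(n,(M@P+[r.x[0],r.x[1],78]).round(1))
# tool frame delta to above block
s=get_state();T=s["tcp_rot"];print("delta tool cm",T.T@(np.array([555,-215,260])-s["tool_pos"])/10)
print("block dir in wrist etc; tool x dir deg",np.degrees(np.arctan2(T[1,0],T[0,0])))
for n,c in(("flask",(251,298)),("bottle",(225,163)),("beaker",(303,131))):print(n,onz(cs,[c],0))
```

```text
uphill-left corner (array([451.26338471,  53.8571974 , 122.03509643]), np.float64(0.7824753417265478))
uphill ledge corner (array([566.69135444,  42.6118973 ,  99.37235918]), np.float64(8.727351748405201))
[ 5.13237389e+02  1.41736950e+02 -9.22140575e-02] -5.283476308557193 [-0.4  1.3  0.8 -0.2 -1.4 -0.8 -0.6 -0.   0.1  1.  -0.8 -0.8]
xy [442.3  59.3 127. ]
xy [571.   41.6 111.1]
xy [440.9  57.8 122.4]
yx [450.   53.2 126.9]
yx [579.5  46.4 109.1]
yx [448.7  51.6 122.4]
delta tool cm [ 42.28475265 -15.58240992  -2.17065923]
block dir in wrist etc; tool x dir deg 23.537123494753075
flask [[772.49162458  91.11848779   0.        ]]
bottle [[ 659.85700795 -389.47511144    0.        ]]
beaker [[ 364.62258307 -408.7805211     0.        ]]
```

Request:
servo_tool(
  plan=[
    [[3.5,-1.3,0,0,0,0,1],[3.5,-1.3,0,0,0,0,1],[3.5,-1.3,0,0,0,0,1],[3.5,-1.3,0,0,0,0,1],[3.5,-1.3,0,0,0,0,1]],
  ],
)

```text
time_s: 0.52
tool_pos: [364.9, -396.2, 238.3]
tcp_rot: [[0.917, 0.399, -0.0], [0.399, -0.917, 0.001], [-0.0, -0.001, -1.0]]
contact_force: [0.3, -0.1, -0.8]
grip_width: 0.997
grip_force: 0.0
```

Request:
servo_tool(
  plan=[
    [[3.5,-1.3,0,0,0,0,1],[3.5,-1.3,0,0,0,0,1],[3.5,-1.3,0,0,0,0,1],[3.5,-1.3,0,0,0,0,1],[3.5,-1.3,0,0,0,0,1]],
  ],
)

```text
time_s: 0.93
tool_pos: [499.5, -266.5, 238.4]
tcp_rot: [[0.917, 0.399, -0.0], [0.399, -0.917, 0.0], [-0.0, -0.001, -1.0]]
contact_force: [0.0, -0.0, 0.4]
grip_width: 1.002
grip_force: 0.0
```

Request:
servo_tool(
  plan=[
    [[3.5,-1.3,0,0,0,0,1],[3.5,-1.3,0,0,0,0,1],[0,0,0,0,0,-0.12,1],[0,0,0,0,0,-0.12,1],[0,0,0,0,0,-0.12,1]],
  ],
)

```text
time_s: 1.35
tool_pos: [552.7, -215.2, 238.0]
tcp_rot: [[0.712, 0.702, -0.001], [0.702, -0.712, 0.001], [-0.0, -0.001, -1.0]]
contact_force: [0.1, 0.1, -0.1]
grip_width: 1.001
grip_force: 0.0
```

Request:
servo_tool(
  plan=[
    [[0,0,0,0,0,-0.12,1],[0,0,0,0,0,-0.12,1],[0,0,0,0,0,-0.12,1],[0,0,0,0,0,-0.12,1],[0,0,0,0,0,-0.06,1]],
  ],
)

```text
time_s: 1.77
tool_pos: [552.1, -216.2, 238.1]
tcp_rot: [[0.251, 0.968, -0.001], [0.968, -0.251, 0.001], [0.0, -0.001, -1.0]]
contact_force: [-0.7, -0.7, 0.5]
grip_width: 0.999
grip_force: 0.0
```

Run:
```python
from h import *
s=get_state();c=cam("wrist");a=snapshot("wrist")[...,::-1];cv2.imwrite("pics/w1.png",a)
print(s["time_s"],s["tool_pos"],s["joint_pos"],c[2])
T=s["tcp_rot"];print("heading",np.degrees(np.arctan2(T[1,0],T[0,0])))
h=cv2.cvtColor(a,cv2.COLOR_BGR2HSV);m=cv2.inRange(h,(8,120,50),(22,255,255))
for k in cv2.findContours(m,0,2)[0]:
    if cv2.contourArea(k)<400:continue
    x,y,w,hh=cv2.boundingRect(k);q=cv2.approxPolyDP(k,5,True)[:,0].astype(float)
    print(x,y,w,hh,q.tolist());print("z34",onz(c,q,34).round(0)[:,:2].tolist());print("z0",onz(c,q,0).round(0)[:,:2].tolist())
```

```text
1.7667 [ 552.12145601 -216.23066079  238.14901455] [-5.73257776e-01  2.21475098e-01  1.56014474e+00 -2.80301296e-05
  1.36106191e+00 -3.19462742e-01] [ 569.9574998  -146.88284275  384.91870156]
heading 75.4589414817328
249 351 311 19 [[559.0, 352.0], [480.0, 354.0], [476.0, 362.0], [249.0, 368.0], [558.0, 362.0]]
z34 [[900.0, -564.0], [778.0, -531.0], [772.0, -544.0], [446.0, -465.0], [899.0, -584.0]]
z0 [[932.0, -605.0], [799.0, -568.0], [791.0, -582.0], [433.0, -496.0], [931.0, -626.0]]
66 285 36 58 [[94.0, 286.0], [77.0, 290.0], [69.0, 304.0], [66.0, 330.0], [75.0, 342.0], [96.0, 330.0], [82.0, 330.0], [76.0, 319.0], [82.0, 300.0], [101.0, 296.0]]
z34 [[280.0, -285.0], [254.0, -285.0], [233.0, -302.0], [209.0, -341.0], [212.0, -363.0], [252.0, -350.0], [232.0, -346.0], [232.0, -327.0], [254.0, -301.0], [283.0, -301.0]]
z0 [[252.0, -298.0], [223.0, -298.0], [200.0, -317.0], [174.0, -359.0], [178.0, -383.0], [222.0, -370.0], [199.0, -365.0], [199.0, -344.0], [223.0, -316.0], [255.0, -316.0]]
451 284 38 59 [[462.0, 284.0], [451.0, 297.0], [469.0, 298.0], [477.0, 320.0], [457.0, 331.0], [479.0, 342.0], [488.0, 325.0], [485.0, 304.0], [474.0, 287.0]]
z34 [[759.0, -405.0], [743.0, -421.0], [767.0, -430.0], [777.0, -469.0], [747.0, -480.0], [778.0, -508.0], [792.0, -482.0], [789.0, -446.0], [775.0, -414.0]]
z0 [[778.0, -430.0], [760.0, -448.0], [786.0, -457.0], [797.0, -500.0], [764.0, -512.0], [798.0, -543.0], [813.0, -515.0], [810.0, -475.0], [795.0, -440.0]]
273 130 41 68 [[273.0, 131.0], [273.0, 196.0], [310.0, 197.0], [313.0, 132.0]]
z34 [[564.0, -152.0], [545.0, -225.0], [588.0, -238.0], [608.0, -164.0]]
z0 [[563.0, -152.0], [542.0, -233.0], [589.0, -246.0], [612.0, -166.0]]
```

View pics/w1.png

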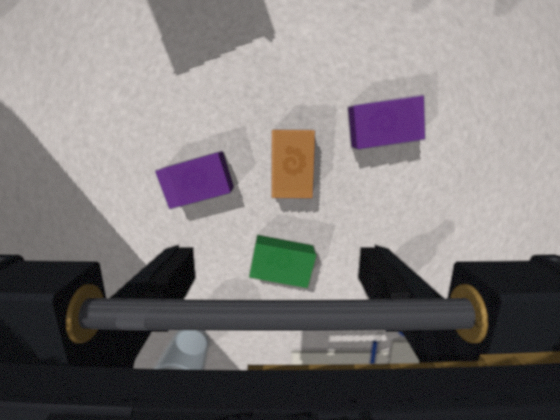

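The wrist picture has the amber block with its shell at (293,163), corners at (273,131) and (313,197). The 45 x 75 mm mask footprint is consistent with 50 x 80, and its heading of 75° already matches the tool's. Purple look-alikes are on both sides, so I go in with the fingers partly closed.

Request:
servo_tool(
  plan=[
    [[1.3,0.9,2,0,0,0,0.76],[1.35,0.9,3,0,0,0,0.76],[0,0,3.5,0,0,0,0.76],[0,0,3.5,0,0,0,0.76],[0,0,3.5,0,0,0,0.76]],
  ],
)

```text
time_s: 2.23
tool_pos: [576.6, -195.0, 82.1]
tcp_rot: [[0.258, 0.966, 0.0], [0.966, -0.258, -0.0], [-0.0, 0.0, -1.0]]
contact_force: [0.1, 0.7, -0.6]
grip_width: 0.761
grip_force: 0.0
```

Request:
servo_tool(
  plan=[
    [[0,0,2.0,0,0,0,0.76],[0,0,2.0,0,0,0,0.76],[0,0,2.0,0,0,0,0.76],[0,0,1.5,0,0,0,0.76],[0,0,0,0,0,0,0.76]],
  ],
)

```text
time_s: 2.65
tool_pos: [573.8, -193.9, 4.7]
tcp_rot: [[0.259, 0.966, -0.006], [0.966, -0.259, 0.004], [0.002, -0.007, -1.0]]
contact_force: [-0.4, 1.2, -0.0]
grip_width: 0.759
grip_force: 0.0
```

Request:
servo_tool(
  plan=[
    [[0,0,0,0,0,0,0.5],[0,0,0,0,0,0,0.4],[0,0,0,0,0,0,0.4],[0,0,0,0,0,0,0.4],[0,0,0,0,0,0,0.4]],
  ],
  newtons=15,
)

```text
time_s: 3.07
tool_pos: [577.5, -195.9, 10.1]
tcp_rot: [[0.257, 0.966, 0.002], [0.966, -0.257, -0.001], [-0.001, 0.002, -1.0]]
contact_force: [-0.8, -0.0, 3.5]
grip_width: 0.565
grip_force: 15.0
```

Request:
servo_tool(
  plan=[
    [[0,0,-1,0,0,0,0.4],[0,0,-2.5,0,0,0,0.4],[0,0,-3.5,0,0,0,0.4],[0,0,-3.5,0,0,0,0.4],[0,0,-3.5,0,0,0,0.4]],
  ],
  newtons=20,
)

```text
time_s: 3.48
tool_pos: [576.0, -195.0, 150.5]
tcp_rot: [[0.257, 0.966, -0.001], [0.966, -0.257, 0.0], [0.0, -0.001, -1.0]]
contact_force: [-0.1, -0.5, -2.4]
grip_width: 0.566
grip_force: 20.0
```

Request:
servo_tool(
  plan=[
    [[0,0,-3.5,0,0,0,0.4],[0,0,-3.5,0,0,0,0.4],[0,0,-2.5,0,0,0,0.4],[1.5,-0.9,-1,0,0,0,0.4],[2.8,-1.6,0,0,0,0,0.4]],
  ],
)

```text
time_s: 3.9
tool_pos: [565.2, -150.2, 258.6]
tcp_rot: [[0.26, 0.966, 0.007], [0.966, -0.26, -0.004], [-0.003, 0.008, -1.0]]
contact_force: [-0.3, 0.8, -1.9]
grip_width: 0.566
grip_force: 20.0
```

Request:
servo_tool(
  plan=[
    [[2.8,-1.6,0,0,0,0,0.4],[2.8,-1.6,0,0,0,0,0.4],[2.8,-1.6,0,0,0,0,0.4],[2.8,-1.6,0,0,0,0,0.4],[2.8,-1.6,0,0,0,0,0.4]],
  ],
)

```text
time_s: 4.32
tool_pos: [521.1, 9.9, 254.3]
tcp_rot: [[0.257, 0.966, 0.0], [0.966, -0.257, 0.0], [0.0, 0.0, -1.0]]
contact_force: [0.0, -0.7, -2.1]
grip_width: 0.568
grip_force: 20.0
```

Request:
servo_tool(
  plan=[
    [[2.8,-1.6,0,0,0,0,0.4],[2.0,-1.2,0,0,0,0,0.4],[0.7,-0.5,0,0,0,-0.09,0.4],[0,0,0,0,0,-0.08,0.4],[0,0,0,0,0,0,0.4]],
  ],
)

```text
time_s: 4.73
tool_pos: [503.8, 71.0, 254.3]
tcp_rot: [[0.085, 0.996, 0.0], [0.996, -0.085, -0.0], [0.0, 0.0, -1.0]]
contact_force: [0.4, 0.5, -1.4]
grip_width: 0.568
grip_force: 20.0
```

Run:
```python
from h import *
s=get_state();c=cam("wrist");a=snapshot("wrist")[...,::-1];cv2.imwrite("pics/w2.png",a);cv2.imwrite("pics/w2b.png",cv2.resize(a[:300],(800,429),interpolation=cv2.INTER_CUBIC))
np.savez("w2.npz",p=c[2],o=c[3]);np.set_printoptions(suppress=True,precision=3)
print(s["time_s"],s["tool_pos"],s["joint_pos"],s["contact_force"],s["grip_width"],c[2],s["tcp_rot"])
```

```text
4.7333 [503.751  71.02  254.309] [-0.094  0.017  1.753  0.     1.371 -0.008] [ 0.398  0.47  -1.449] 0.5677784365721557 [509.66  142.432 401.068] [[ 0.085  0.996  0.   ]
 [ 0.996 -0.085 -0.   ]
 [ 0.     0.    -1.   ]]
```

View pics/w2b.png

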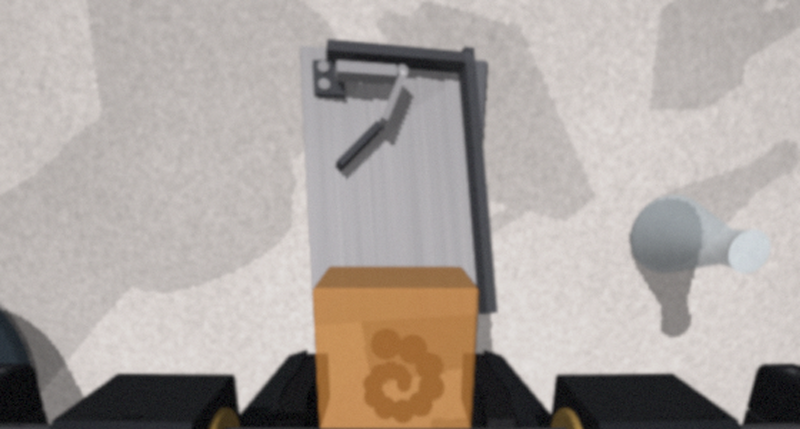

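The wrist picture (scale 1.43) shows the whole deck. Nose at (403,70), stop (328,40)–(465,66), ledge from (474,50) down to (496,312), deck far-left corner (302,48), left edge down to (314,270). The flask is well clear at (690,235). I fit the plate pose to these known points.

```bash
cat > fit.py <<'E'
from h import *
from scipy.optimize import least_squares
np.set_printoptions(suppress=True,precision=3)
z=np.load("w2.npz");c=cam("wrist");cw=(c[0],c[1],z["p"],z["o"]);cs,cd=cam("scene"),cam("side")
k=560/800;W=lambda x,y:((x+.5)*k-.5,(y+.5)*k-.5)
S=lambda x,y:((x+.5)/4.2-.5+300,(y+.5)/4.2-.5+215)
D=lambda x,y:((x-378+.5)/4.2-.5+215,(y+.5)/4.2-.5+135)
pts=[(cw,W(302,48),(-65,100,0)),(cw,W(328,40),(-55,96,15)),(cw,W(328,55),(-55,88,0)),(cw,W(474,50),(65,100,15)),(cw,W(496,312),(65,-100,15)),(cw,W(403,70),(8,74,12)),
 (cs,S(215,32),(-65,-100,0)),(cd,D(462,148),(-65,-100,0)),(cs,S(55,100),(65,-100,15)),(cs,S(165,365),(65,100,15))]
w=np.array([1,1,1,1,1,1.,1,1,.5,.5])
def run(A,free):
    def M(p):
        if free:return R.from_rotvec(p[3:6]).as_matrix(),p[:3]
        return R.from_euler('z',p[3]).as_matrix()@A,p[:3]
    def f(p):
        m,t=M(p);return np.concatenate([(proj(c,m@np.array(P,float)+t)[0]-u)*q for (c,u,P),q in zip(pts,w)])
    p0=[513,142,78,-.09] if not free else np.r_[513,142,78,R.from_matrix(A).as_rotvec()]
    r=least_squares(f,p0,loss='soft_l1');m,t=M(r.x);return m,t,f(r.x).reshape(-1,2),r.cost
xy=R.from_euler('XY',[-20,14],degrees=True).as_matrix();yx=R.from_euler('YX',[14,-20],degrees=True).as_matrix()
if __name__=="__main__":
    for n,A,fr in(("xy",xy,0),("yx",yx,0),("free",yx,1)):
        m,t,e,co=run(A,fr);print(n,t,co,"slopes",np.degrees(np.arcsin(m[2,:2])),"yaw y",np.degrees(np.arctan2(m[1,1],m[0,1])),"yaw x",np.degrees(np.arctan2(m[1,0],m[0,0])));print(e.round(1).tolist())
E
python3 fit.py
```

```text
xy [510.649 141.613  72.976] 31.170910097798533 slopes [-13.14 -20.  ] yaw y 88.50670868784258 yaw x -6.367408518940672
[[0.7, -0.8], [-7.1, -0.4], [-7.5, 5.6], [1.4, 0.1], [0.2, -1.6], [1.6, 5.4], [1.9, -0.5], [-2.1, 0.1], [-1.8, 0.4], [-0.4, 3.2]]
yx [510.929 141.198  72.616] 31.0041651910814 slopes [-14.    -19.382] yaw y 88.73102377120416 yaw x -6.301027263032703
[[0.5, -1.2], [-7.0, -0.6], [-7.6, 5.4], [1.3, 0.2], [0.3, -1.6], [1.7, 5.6], [1.4, -0.5], [-1.8, 0.4], [-2.0, 0.6], [-0.4, 3.2]]
free [511.017 141.06   72.526] 30.99460718747474 slopes [-14.241 -19.173] yaw y 88.78750725944333 yaw x -6.275174579225823
[[0.5, -1.3], [-6.9, -0.6], [-7.6, 5.4], [1.2, 0.3], [0.3, -1.5], [1.8, 5.6], [1.3, -0.6], [-1.7, 0.5], [-2.1, 0.6], [-0.4, 3.1]]
```

Run:
```python
import cv2
a=cv2.imread("pics/w2.png");cv2.imwrite("pics/w2c.png",cv2.resize(a[22:130,205:355],None,fx=5,fy=5,interpolation=cv2.INTER_CUBIC))
```

```text
(no output)
```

View pics/w2c.png

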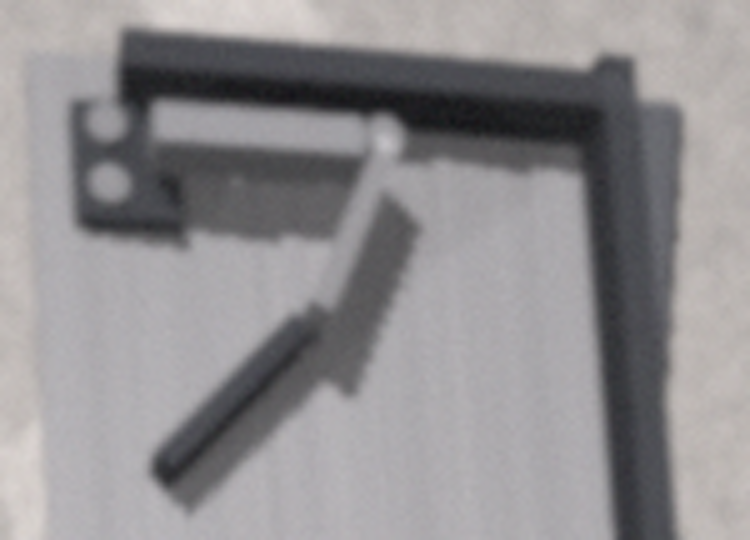

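Run:
```python
import fit
from fit import *
C=lambda x,y:((x+.5)/5-.5+205,(y+.5)/5-.5+22)
L=[("stopout",cw,C(122,30),(-55,96,15),1),("stopin",cw,C(122,62),(-55,88,15),1),("corner",cw,C(580,142),(55,88,0),1),("ledge far",cw,C(634,58),(65,100,15),1),("ledge up",cw,W(496,312),(65,-100,15),1),("nose",cw,C(386,134),(8,74,14),.7),
("upl s",cs,S(215,32),(-65,-100,0),1),("upl d",cd,D(462,148),(-65,-100,0),1),("ledge s",cs,S(52,101),(65,-100,15),.7),("ledge2 s",cs,S(165,365),(65,100,15),.7),("ledge d",cd,D(628,150),(65,-100,15),.5)]
def go(skip=()):
    l=[q for q in L if q[0] not in skip];fit.pts=[q[1:4] for q in l];fit.w=np.array([q[4] for q in l])
    for n,A,fr in(("xy",xy,0),("yx",yx,0),("free",yx,1)):
        m,t,e,co=run(A,fr);print(n,t,round(co,2),"slopes",np.degrees(np.arcsin(m[2,:2])),"yaws",np.degrees(np.arctan2(m[1,1],m[0,1])),np.degrees(np.arctan2(m[1,0],m[0,0])))
        print({q[0]:(np.round(x,1)).tolist() for q,x in zip(l,e)},"origin corner",m@[55,88,0]+t)
        
go();print();go(("upl s","upl d"))
```

```text
xy [511.169 142.469  72.458] 26.12 slopes [-13.14 -20.  ] yaws 88.53853371785276 -6.335583488930482
{'stopout': [-6.2, -0.9], 'stopin': [-5.9, -0.0], 'corner': [0.1, 1.5], 'ledge far': [1.9, 0.9], 'ledge up': [0.6, -2.6], 'nose': [1.8, 2.7], 'upl s': [1.8, -0.1], 'upl d': [-2.0, 0.0], 'ledge s': [-2.1, 0.8], 'ledge2 s': [-0.6, 4.7], 'ledge d': [0.6, -0.5]} origin corner [566.511 219.225  29.857]
yx [511.448 141.949  72.548] 25.95 slopes [-14.    -19.382] yaws 88.71683614698117 -6.31521488725569
{'stopout': [-6.1, -1.2], 'stopin': [-5.8, -0.2], 'corner': [-0.0, 1.6], 'ledge far': [2.0, 1.1], 'ledge up': [0.8, -2.3], 'nose': [2.0, 2.9], 'upl s': [1.4, -0.3], 'upl d': [-1.7, 0.2], 'ledge s': [-2.4, 0.9], 'ledge2 s': [-0.6, 4.6], 'ledge d': [0.7, -0.2]} origin corner [566.35  219.071  30.039]
free [511.251 141.292  73.205] 25.26 slopes [-13.651 -18.35 ] yaws 88.65599693653502 -5.96445955479151
{'stopout': [-6.7, -1.1], 'stopin': [-6.3, 0.1], 'corner': [0.3, 0.9], 'ledge far': [2.4, 0.3], 'ledge up': [0.4, -1.4], 'nose': [1.9, 2.9], 'upl s': [1.2, -0.5], 'upl d': [-1.7, 0.9], 'ledge s': [
[... 474 characters left out ...]
574  74.365] 23.87 slopes [-14.    -19.382] yaws 88.54842995167373 -6.483621082563123
{'stopout': [-6.7, -1.4], 'stopin': [-6.5, -0.4], 'corner': [-0.2, 1.8], 'ledge far': [1.9, 1.3], 'ledge up': [0.2, -1.2], 'nose': [1.7, 2.9], 'ledge s': [-2.2, 0.4], 'ledge2 s': [-0.6, 4.3], 'ledge d': [0.5, -0.3]} origin corner [565.88  218.535  31.855]
free [510.272 142.055  74.052] 22.63 slopes [-11.853 -19.626] yaws 88.11497015595822 -6.176964954461153
{'stopout': [-7.1, -0.7], 'stopin': [-6.9, 0.2], 'corner': [0.5, 0.9], 'ledge far': [2.4, 0.1], 'ledge up': [-0.3, -1.3], 'nose': [1.4, 2.6], 'ledge s': [-1.8, 0.2], 'ledge2 s': [-0.5, 4.3], 'ledge d': [0.3, -0.7]} origin corner [566.513 219.107  33.198]
```

Run:
```python
import fit
from fit import *
C=lambda x,y:((x+.5)/5-.5+205,(y+.5)/5-.5+22)
L=[("corner",cw,C(583,142),(55,88,0),1.5),("stopin top",cw,C(590,105),(55,88,15),1),("stopout top",cw,C(600,74),(55,96,15),1),("ledge far",cw,C(634,58),(65,100,15),1),("ledge up",cw,W(496,312),(65,-100,15),1),("nose",cw,C(386,134),(8,74,18),.5),
("upl s",cs,S(215,32),(-65,-100,0),1),("upl d",cd,D(462,148),(-65,-100,0),1),("ledge s",cs,S(52,101),(65,-100,15),.5)]
def go(skip=()):
    l=[q for q in L if q[0] not in skip];fit.pts=[q[1:4] for q in l];fit.w=np.array([q[4] for q in l])
    for n,A,fr in(("xy",xy,0),("yx",yx,0),("free",yx,1)):
        m,t,e,co=run(A,fr);print(n,t,round(co,2),"slopes",np.degrees(np.arcsin(m[2,:2])),"yaws",np.degrees(np.arctan2(m[1,1],m[0,1])),np.degrees(np.arctan2(m[1,0],m[0,0])))
        print({q[0]:(np.round(x/q[4],1)).tolist() for q,x in zip(l,e)},"corner",m@[55,88,0]+t)
        if n=="yx":np.savez("plate.npz",m=m,t=t)
go();print()
z=np.load("plate.npz");m,t=z["m"],z["t"]
s=get_state();T=s["tcp_rot"]
# tool target: z=-plate z, x=plate y, y=plate x
G=np.stack([m[:,1],m[:,0],-m[:,2]],1);print("det",np.linalg.det(G));rv=R.from_matrix(T.T@G).as_rotvec();print("rotvec",rv)
tip=m@[6,-35,7+30]+t;print("target",tip,"delta tool now cm",T.T@(tip-s["tool_pos"])/10,"in final axes",G.T@(tip-s["tool_pos"])/10)
```

```text
xy [509.808 142.271  75.966] 10.01 slopes [-13.14 -20.  ] yaws 88.78992187780558 -6.08419532897767
{'corner': [-1.6, 0.8], 'stopin top': [2.0, 0.0], 'stopout top': [-0.6, -0.7], 'ledge far': [0.9, 0.0], 'ledge up': [0.5, -1.6], 'nose': [2.0, 1.1], 'upl s': [2.2, -1.1], 'upl d': [-2.3, -0.7], 'ledge s': [-2.6, 0.3]} corner [564.812 219.269  33.365]
yx [509.974 142.015  76.147] 9.73 slopes [-14.    -19.382] yaws 88.92178873394006 -6.110262300296783
{'corner': [-1.7, 0.7], 'stopin top': [2.0, 0.0], 'stopout top': [-0.6, -0.7], 'ledge far': [0.9, 0.0], 'ledge up': [0.5, -1.5], 'nose': [2.2, 1.1], 'upl s': [1.9, -1.2], 'upl d': [-2.1, -0.6], 'ledge s': [-2.9, 0.5]} corner [564.599 219.333  33.638]
free [509.992 140.738  75.832] 8.69 slopes [-13.841 -18.067] yaws 89.06811364961179 -5.542121959016084
{'corner': [-1.6, 0.5], 'stopin top': [2.1, 0.0], 'stopout top': [-0.4, -0.9], 'ledge far': [1.1, -0.3], 'ledge up': [0.3, -0.5], 'nose': [2.1, 1.8], 'upl s': [1.3, -1.3], 'upl d': [-1.9, 0.6], 'ledge s': [-3.3, 0.4]} corner [564.506 219.231  35.383]

det 0.9999999999999994
rotvec [ 0.245 -0.345 -0.027]
target [524.851 120.073 120.047] delta tool now cm [ 5.133  1.621 13.417] in final axes [ 9.171  4.743 10.119]
```

Request:
servo_tool(
  plan=[
    [[0,0,0,0.061,-0.086,-0.007,0.4],[0,0,0,0.061,-0.086,-0.007,0.4],[0,0,0,0.061,-0.086,-0.007,0.4],[0,0,0,0.062,-0.087,-0.007,0.4],[0,0,0,0,0,0,0.4]],
  ],
)

```text
time_s: 5.2
tool_pos: [504.7, 71.0, 251.4]
tcp_rot: [[0.015, 0.963, -0.268], [0.942, -0.103, -0.319], [-0.335, -0.247, -0.909]]
contact_force: [-1.3, -0.4, -2.5]
grip_width: 0.563
grip_force: 20.0
```

Request:
servo_tool(
  plan=[
    [[1.5,0.8,1.5,0,0,0,0.4],[2.3,1.25,2.5,0,0,0,0.4],[2.3,1.25,2.5,0,0,0,0.4],[2.0,1.1,2.2,0,0,0,0.4],[1.1,0.6,1.4,0,0,0,0.4]],
  ],
)

```text
time_s: 5.62
tool_pos: [526.7, 120.2, 116.1]
tcp_rot: [[0.019, 0.964, -0.264], [0.944, -0.104, -0.313], [-0.329, -0.243, -0.912]]
contact_force: [-0.9, -1.1, -1.8]
grip_width: 0.565
grip_force: 20.0
```

Request:
servo_tool(
  plan=[
    [[0,0,0,0,0,0,0.4],[0,0,0,0,0,0,0.4],[0,0,0,0,0,0,0.4],[0,0,0,0,0,0,0.4],[0,0,0,0,0,0,0.4]],
  ],
)

```text
time_s: 6.03
tool_pos: [528.8, 119.5, 121.0]
tcp_rot: [[0.018, 0.966, -0.259], [0.944, -0.103, -0.315], [-0.331, -0.239, -0.913]]
contact_force: [0.1, 0.5, -1.8]
grip_width: 0.567
grip_force: 20.0
```

```bash
cat > where.py <<'E'
from h import *
np.set_printoptions(suppress=True,precision=2)
z=np.load("plate.npz");m,t=z["m"],z["t"]
s=get_state();T=s["tcp_rot"];G=np.stack([m[:,1],m[:,0],-m[:,2]],1)
print("t",s["time_s"],"tip plate",m.T@(s["tool_pos"]-t),"F plate",m.T@s["contact_force"],"rotleft",R.from_matrix(T.T@G).as_rotvec(),"grip",s["grip_width"],s["grip_force"],"q",s["joint_pos"])
E
python3 where.py
python3 - <<'E'
from h import *
for n,b in(("scene",(290,190,120,130)),("side",(205,110,120,130))):
    a=snapshot(n)[...,::-1];cv2.imwrite(f"pics/{n}1.png",a);x,y,w,h=b;globals()[n]=cv2.resize(a[y:y+h,x:x+w],None,fx=3.3,fy=3.3,interpolation=cv2.INTER_CUBIC)
cv2.imwrite("pics/c2.png",np.hstack([scene,side]))
E
```

```text
t 6.0333 tip plate [  9.59 -35.8   38.74] F plate [ 0.52  1.08 -1.42] rotleft [ 0. -0. -0.] grip 0.5669961819410613 19.994679777882993 q [ 0.16  0.49  1.52 -0.27  1.46  0.3 ]
```

View pics/c2.png

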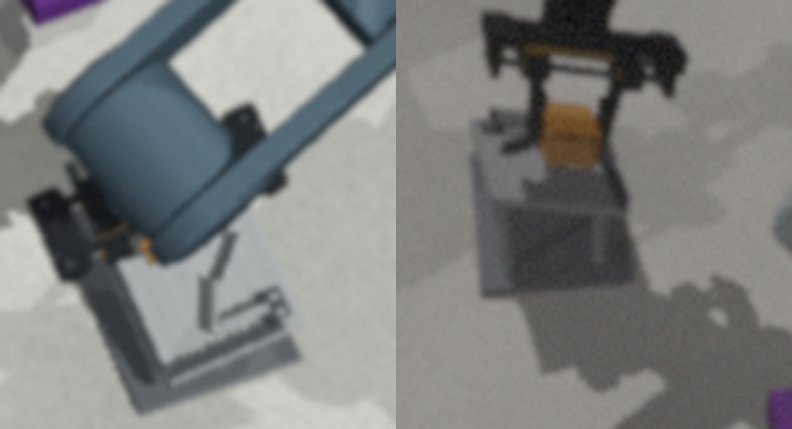

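The block hangs over the ledge-side upper half of the deck at the right slant. I lower it, then go by feel.

Request:
servo_tool(
  plan=[
    [[0,0,0.5,0,0,0,0.4],[0,0,0.6,0,0,0,0.4],[0,0,0.6,0,0,0,0.4],[0,0,0.4,0,0,0,0.4],[0,0,0,0,0,0,0.4]],
  ],
)

```text
time_s: 6.55
tool_pos: [520.9, 112.8, 98.4]
tcp_rot: [[0.015, 0.964, -0.265], [0.943, -0.102, -0.316], [-0.332, -0.245, -0.911]]
contact_force: [0.0, -0.2, -2.2]
grip_width: 0.567
grip_force: 20.0
```

Request:
servo_tool(
  plan=[
    [[0,0,0.1,0,0,0,0.4],[0,0,0.1,0,0,0,0.4],[0,0,0,0,0,0,0.4],[0,0,0,0,0,0,0.4],[0,0,0,0,0,0,0.4]],
  ],
)

```text
time_s: 6.97
tool_pos: [521.8, 112.7, 98.2]
tcp_rot: [[0.016, 0.965, -0.262], [0.943, -0.102, -0.316], [-0.331, -0.242, -0.912]]
contact_force: [0.3, 0.2, -1.3]
grip_width: 0.568
grip_force: 20.0
```

```bash
python3 where.py
```

```text
t 6.9667 tip plate [  9.1  -34.8   13.95] F plate [ 0.58  0.65 -1.05] rotleft [ 0. -0.  0.] grip 0.5676755469578727 19.9947665061336 q [ 0.15  0.51  1.55 -0.28  1.42  0.3 ]
```

Request:
servo_tool(
  plan=[
    [[0,0,0.1,0,0,0,0.4],[0,0,0.1,0,0,0,0.4],[0,0,0.1,0,0,0,0.4],[0,0,0,0,0,0,0.4],[0,0,0,0,0,0,0.4]],
  ],
)

```text
time_s: 7.38
tool_pos: [521.4, 111.9, 96.0]
tcp_rot: [[0.016, 0.965, -0.261], [0.943, -0.101, -0.316], [-0.331, -0.241, -0.912]]
contact_force: [-0.5, 2.2, 3.0]
grip_width: 0.562
grip_force: 20.0
```

```bash
python3 where.py
```

```text
t 7.3833 tip plate [  9.3  -34.79  11.55] F plate [-1.48  1.11  3.31] rotleft [ 0. -0.  0.] grip 0.5624482233624377 19.99184582848102 q [ 0.15  0.51  1.55 -0.28  1.41  0.3 ]
```

Request:
servo_tool(
  plan=[
    [[0,0,0.05,0,0,0,0.4],[0,0,0.05,0,0,0,0.4],[0,0,0,0,0,0,0.4],[0,0,0,0,0,0,0.4],[0,0,0,0,0,0,0.4]],
  ],
)

```text
time_s: 7.8
tool_pos: [521.6, 111.9, 95.9]
tcp_rot: [[0.017, 0.965, -0.26], [0.944, -0.101, -0.315], [-0.331, -0.24, -0.913]]
contact_force: [0.4, 3.9, 8.7]
grip_width: 0.564
grip_force: 20.0
```

```bash
python3 where.py;python3 -c "
from h import *
z=np.load('plate.npz');s=get_state();T=s['tcp_rot'];print('moment tool',T.T@s['torque'],'F tool',T.T@s['contact_force'])"
```

```text
t 7.8 tip plate [  9.56 -34.77  11.52] F plate [-2.13  0.78  9.23] rotleft [ 0. -0.  0.] grip 0.5641188870567885 19.990474737714976 q [ 0.15  0.51  1.55 -0.28  1.41  0.3 ]
moment tool [0.02084243 0.23706951 0.03910391] F tool [ 0.78747068 -2.10610046 -9.23478356]
```

Request:
servo_tool(
  plan=[
    [[0,0,-0.05,0,0,0,0.6],[0,0,0,0,0,0,0.6],[0,0,-0.5,0,0,0,0.6],[0,0,-1.0,0,0,0,0.65],[0,0,-2.5,0,0,0,0.75]],
  ],
)

```text
time_s: 8.22
tool_pos: [528.7, 123.4, 129.3]
tcp_rot: [[0.015, 0.963, -0.269], [0.943, -0.103, -0.317], [-0.333, -0.249, -0.91]]
contact_force: [-0.6, -0.3, -0.5]
grip_width: 0.701
grip_force: 0.0
```

Request:
servo_tool(
  plan=[
    [[0,0,-3,0,0,0,0.7],[-1.5,0,-2,0,0,0,0.4],[-3,0,0,0,0,0,0],[-3,0,0,0,0,0,0],[-2,0,0,0,0,0,0]],
  ],
)

```text
time_s: 8.63
tool_pos: [543.4, 48.8, 210.5]
tcp_rot: [[0.017, 0.965, -0.261], [0.943, -0.102, -0.316], [-0.332, -0.241, -0.912]]
contact_force: [-0.0, 0.0, -0.9]
grip_width: 0.423
grip_force: 0.0
```

```bash
python3 where.py
python3 - <<'E'
from h import *
c=cam("wrist");np.savez("w3.npz",p=c[2],o=c[3]);a=snapshot("wrist")[...,::-1];cv2.imwrite("pics/w3.png",a)
cv2.imwrite("pics/w3b.png",cv2.resize(a[:300,100:460],None,fx=2,fy=2,interpolation=cv2.INTER_CUBIC))
E
```

```text
t 8.6333 tip plate [   9.34 -131.93  101.78] F plate [ 0.18  0.35 -0.86] rotleft [0. 0. 0.] grip 0.42340353108732615 0.0 q [ 0.05  0.38  1.48 -0.31  1.58  0.15]
```

View pics/w3b.png

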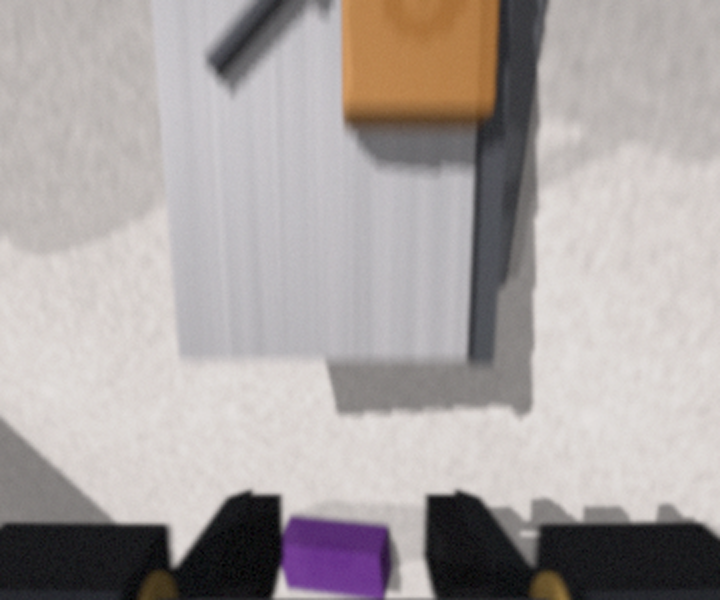

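The wrist picture (2x) shows the block lying flush along the ledge, its uphill end at rows 103–122 and columns 345–495. The deck's uphill corners are at (182,357) and (470,360). I measure in the plate frame, correcting for the contact height.

Run:
```python
from h import *
np.set_printoptions(suppress=True,precision=1)
z=np.load("plate.npz");m,t=z["m"],z["t"]+z["m"]@[0,0,3.5]
w=np.load("w3.npz");c=cam("wrist");c=(c[0],c[1],w["p"],w["o"])
Q=lambda x,y:((x+.5)/2-.5+100,(y+.5)/2-.5)
def onp(uv,h):
    d=ray(c,[uv])[0];n=m[:,2];k=(n@(t+n*h)-n@c[2])/(n@d);return m.T@(c[2]+d*k-t)
print("deck corner -65,-100",onp(Q(182,357),0));print("ledge in base 55,-100",onp(Q(470,360),0))
print("ledge top out 65,-100",onp(Q(493,360),15));print("block back bottom",onp(Q(346,122),0),onp(Q(490,122),0));print("block back top",onp(Q(343,105),34),onp(Q(496,103),34))
```

```text
deck corner -65,-100 [ -62.1 -103.    -0. ]
ledge in base 55,-100 [  57.5 -104.2   -0. ]
ledge top out 65,-100 [  63.5 -101.5   15. ]
block back bottom [  6.1 -13.5  -0. ] [ 60.5 -13.1  -0. ]
block back top [  5.5 -14.9  34. ] [ 54.9 -14.   34. ]
```

The block is at x 5–55 with its back at y ≈ -13.5, so it rests on the spring finger as expected. Next I close the fingers, tilt slightly so that the tip touches low, and go behind it.

Request:
servo_tool(
  plan=[
    [[1.5,0.4,1.0,0,0,0,0],[2.5,0.6,1.5,0,0,0,0],[2.5,0.6,1.5,0,0,0,0],[2.0,0.5,1.5,0,0,0,0],[0,0,0,0,0.1,0,0]],
  ],
  newtons=20,
)

```text
time_s: 9.1
tool_pos: [544.8, 117.2, 116.5]
tcp_rot: [[0.033, 0.962, -0.271], [0.971, -0.096, -0.221], [-0.238, -0.256, -0.937]]
contact_force: [-1.5, -0.8, -0.7]
grip_width: 0.008
grip_force: 0.0
```

Request:
servo_tool(
  plan=[
    [[0,0,0,0,0.1,0,0],[0,0,0,0,0,0,0],[0,0,0,0,0,0,0],[0,0,0,0,0,0,0],[0,0,0,0,0,0,0]],
  ],
)

```text
time_s: 9.52
tool_pos: [549.7, 111.8, 124.8]
tcp_rot: [[0.067, 0.965, -0.254], [0.987, -0.101, -0.124], [-0.145, -0.243, -0.959]]
contact_force: [0.8, 1.4, 0.4]
grip_width: 0.008
grip_force: 0.0
```

```bash
python3 - <<'E'
import numpy as np
z=np.load("plate.npz");np.savez("plate.npz",m=z["m"],t=z["t"]+z["m"]@[0.5,-1.5,3.5])
E
python3 where.py
```

```text
t 9.5167 tip plate [ 29.21 -42.43  41.78] F plate [0.49 1.17 1.  ] rotleft [-0.  -0.2  0. ] grip 0.007884473933550478 0.0 q [ 0.05  0.47  1.51 -0.11  1.43  0.17]
```

Request:
servo_tool(
  plan=[
    [[-0.2,0,1.0,0,0,0,0],[-0.2,0,1.0,0,0,0,0],[-0.2,0,1.0,0,0,0,0],[-0.1,0,0.5,0,0,0,0],[0,0,0,0,0,0,0]],
  ],
)

```text
time_s: 9.93
tool_pos: [538.8, 99.3, 90.4]
tcp_rot: [[0.068, 0.964, -0.258], [0.987, -0.102, -0.122], [-0.144, -0.246, -0.958]]
contact_force: [0.1, 0.5, 0.8]
grip_width: 0.001
grip_force: 0.0
```

Request:
servo_tool(
  plan=[
    [[0.5,0,0.1,0,0,0,0],[0.5,0,0.1,0,0,0,0],[0,0,0,0,0,0,0],[0,0,0,0,0,0,0],[0,0,0,0,0,0,0]],
  ],
)

```text
time_s: 10.35
tool_pos: [541.1, 109.6, 89.3]
tcp_rot: [[0.067, 0.965, -0.253], [0.987, -0.101, -0.122], [-0.144, -0.242, -0.96]]
contact_force: [0.3, 0.3, -0.2]
grip_width: 0.006
grip_force: 0.0
```

```bash
python3 where.py
```

```text
t 10.35 tip plate [ 29.64 -32.86   6.47] F plate [ 0.33  0.31 -0.04] rotleft [ 0.  -0.2  0. ] grip 0.005517663672836349 0.0 q [ 0.05  0.49  1.55 -0.11  1.36  0.17]
```

Request:
servo_tool(
  plan=[
    [[0.4,0,0.08,0,0,0,0],[0.3,0,0.06,0,0,0,0],[0.15,0,0.03,0,0,0,0],[0.1,0,0.02,0,0,0,0],[0,0,0,0,0,0,0]],
  ],
)

```text
time_s: 10.77
tool_pos: [540.9, 118.7, 85.8]
tcp_rot: [[0.068, 0.965, -0.254], [0.987, -0.101, -0.122], [-0.144, -0.243, -0.959]]
contact_force: [0.7, 1.0, 0.8]
grip_width: 0.006
grip_force: 0.0
```

Request:
servo_tool(
  plan=[
    [[0.1,0,0.02,0,0,0,0],[0.1,0,0.02,0,0,0,0],[0.1,0,0.02,0,0,0,0],[0,0,0,0,0,0,0],[0,0,0,0,0,0,0]],
  ],
)

```text
time_s: 11.18
tool_pos: [541.1, 119.9, 85.3]
tcp_rot: [[0.068, 0.965, -0.254], [0.987, -0.102, -0.125], [-0.146, -0.242, -0.959]]
contact_force: [-1.8, -6.3, 2.8]
grip_width: 0.004
grip_force: 3.7
```

```bash
python3 where.py
```

```text
t 11.1833 tip plate [ 29.63 -21.85   6.05] F plate [-1.78 -6.95  0.09] rotleft [-0.  -0.2  0. ] grip 0.0035612897707297648 3.6708883970277384 q [ 0.07  0.51  1.54 -0.11  1.36  0.19]
```

Request:
servo_tool(
  plan=[
    [[0.05,0,0.01,0,0,0,0],[0.05,0,0.01,0,0,0,0],[0.05,0,0.01,0,0,0,0],[0.05,0,0.01,0,0,0,0],[0,0,0,0,0,0,0]],
  ],
)

```text
time_s: 11.6
tool_pos: [541.2, 121.0, 85.0]
tcp_rot: [[0.068, 0.965, -0.254], [0.987, -0.103, -0.126], [-0.148, -0.242, -0.959]]
contact_force: [-1.8, -9.9, 5.0]
grip_width: 0.005
grip_force: 5.3
```

Request:
servo_tool(
  plan=[
    [[0.05,0,0.01,0,0,0,0],[0.05,0,0.01,0,0,0,0],[0.05,0,0.01,0,0,0,0],[0.05,0,0.01,0,0,0,0],[0,0,0,0,0,0,0]],
  ],
)

```text
time_s: 12.02
tool_pos: [541.2, 122.6, 84.4]
tcp_rot: [[0.068, 0.965, -0.255], [0.987, -0.103, -0.127], [-0.148, -0.243, -0.959]]
contact_force: [-2.1, -11.2, 6.0]
grip_width: 0.004
grip_force: 6.1
```

```bash
python3 where.py
```

```text
t 12.0167 tip plate [ 29.65 -18.98   6.08] F plate [ -2.31 -12.64   1.37] rotleft [-0.  -0.2  0. ] grip 0.004221285713489769 6.054956233128905 q [ 0.07  0.51  1.54 -0.11  1.36  0.2 ]
```

Request:
servo_tool(
  plan=[
    [[0.05,0,0.01,0,0,0,0],[0.05,0,0.01,0,0,0,0],[0.05,0,0.01,0,0,0,0],[0.05,0,0.01,0,0,0,0],[0.05,0,0.01,0,0,0,0]],
  ],
)

```text
time_s: 12.43
tool_pos: [541.2, 125.0, 83.5]
tcp_rot: [[0.068, 0.965, -0.255], [0.987, -0.103, -0.126], [-0.148, -0.243, -0.959]]
contact_force: [-1.5, -8.3, 4.1]
grip_width: 0.008
grip_force: 4.8
```

Request:
servo_tool(
  plan=[
    [[0.05,0,0.01,0,0,0,0],[0.05,0,0.01,0,0,0,0],[0.05,0,0.01,0,0,0,0],[0.05,0,0.01,0,0,0,0],[0.05,0,0.01,0,0,0,0]],
  ],
)

```text
time_s: 12.85
tool_pos: [541.2, 128.6, 82.3]
tcp_rot: [[0.068, 0.965, -0.254], [0.987, -0.102, -0.124], [-0.146, -0.243, -0.959]]
contact_force: [-1.9, -6.3, 3.2]
grip_width: 0.006
grip_force: 3.6
```

```bash
python3 where.py
```

```text
t 12.85 tip plate [ 29.53 -12.64   6.06] F plate [-1.96 -7.06  0.45] rotleft [-0.  -0.2  0. ] grip 0.005529669082556155 3.5733779578004032 q [ 0.08  0.51  1.54 -0.11  1.36  0.2 ]
```

Request:
servo_tool(
  plan=[
    [[0.08,0,0.016,0,0,0,0],[0.08,0,0.016,0,0,0,0],[0.08,0,0.016,0,0,0,0],[0.08,0,0.016,0,0,0,0],[0.08,0,0.016,0,0,0,0]],
  ],
)

```text
time_s: 13.27
tool_pos: [541.3, 132.5, 80.9]
tcp_rot: [[0.068, 0.965, -0.254], [0.987, -0.102, -0.124], [-0.146, -0.243, -0.959]]
contact_force: [-1.9, -6.3, 2.5]
grip_width: 0.007
grip_force: 3.6
```

Request:
servo_tool(
  plan=[
    [[0.05,0,0.01,0,0,0,0],[0.05,0,0.01,0,0,0,0],[0.05,0,0.01,0,0,0,0],[0.05,0,0.01,0,0,0,0],[0.05,0,0.01,0,0,0,0]],
  ],
)

```text
time_s: 13.68
tool_pos: [541.3, 134.9, 80.1]
tcp_rot: [[0.068, 0.965, -0.254], [0.987, -0.102, -0.124], [-0.146, -0.243, -0.959]]
contact_force: [-1.3, -6.4, 3.1]
grip_width: 0.007
grip_force: 3.5
```

```bash
python3 where.py
```

```text
t 13.6833 tip plate [29.55 -6.01  6.06] F plate [-1.31 -7.05  0.49] rotleft [-0.  -0.2  0. ] grip 0.0070425045144679845 3.5467810736736283 q [ 0.09  0.52  1.53 -0.1   1.36  0.21]
```

Request:
servo_tool(
  plan=[
    [[0.05,0,0.01,0,0,0,0],[0.05,0,0.01,0,0,0,0],[0.05,0,0.01,0,0,0,0],[0.05,0,0.01,0,0,0,0],[0.05,0,0.01,0,0,0,0]],
  ],
)

```text
time_s: 14.1
tool_pos: [541.4, 137.3, 79.2]
tcp_rot: [[0.068, 0.965, -0.254], [0.987, -0.102, -0.124], [-0.146, -0.243, -0.959]]
contact_force: [-0.7, -6.2, 2.5]
grip_width: 0.004
grip_force: 3.5
```

Request:
servo_tool(
  plan=[
    [[0.03,0,0.006,0,0,0,0],[0.03,0,0.006,0,0,0,0],[0.03,0,0.006,0,0,0,0],[0.03,0,0.006,0,0,0,0],[0,0,0,0,0,0,0]],
  ],
)

```text
time_s: 14.52
tool_pos: [541.4, 138.2, 78.9]
tcp_rot: [[0.068, 0.965, -0.255], [0.987, -0.102, -0.125], [-0.147, -0.243, -0.959]]
contact_force: [-1.3, -7.4, 3.1]
grip_width: 0.005
grip_force: 3.9
```

```bash
python3 where.py
```

```text
t 14.5167 tip plate [29.53 -2.42  6.02] F plate [-1.22 -8.02  0.19] rotleft [-0.  -0.2  0. ] grip 0.00467176377063614 3.9298113336553797 q [ 0.09  0.52  1.53 -0.1   1.36  0.22]
```

Request:
servo_tool(
  plan=[
    [[0.04,0,0.008,0,0,0,0],[0.04,0,0.008,0,0,0,0],[0,0,0,0,0,0,0],[0,0,0,0,0,0,0],[0,0,0,0,0,0,0]],
  ],
)

```text
time_s: 14.93
tool_pos: [541.4, 138.3, 78.8]
tcp_rot: [[0.068, 0.965, -0.255], [0.987, -0.103, -0.126], [-0.148, -0.243, -0.959]]
contact_force: [-1.8, -9.0, 5.3]
grip_width: 0.007
grip_force: 5.3
```

```bash
python3 where.py
```

```text
t 14.9333 tip plate [29.54 -2.32  6.02] F plate [ -2.13 -10.24   1.54] rotleft [-0.  -0.2  0. ] grip 0.007256023475454805 5.320828937692568 q [ 0.1   0.52  1.53 -0.1   1.36  0.22]
```

The block is at the stop: it moved 0.1 mm for a 0.8 mm command, and the stiffness is about 3 N/mm. I ramp to about 16 N and hold.

Request:
servo_tool(
  plan=[
    [[0.05,0,0.01,0,0,0,0],[0.05,0,0.01,0,0,0,0],[0.05,0,0.01,0,0,0,0],[0.04,0,0.008,0,0,0,0],[0,0,0,0,0,0,0]],
  ],
)

```text
time_s: 15.35
tool_pos: [541.4, 138.6, 78.8]
tcp_rot: [[0.068, 0.964, -0.255], [0.986, -0.103, -0.129], [-0.151, -0.243, -0.958]]
contact_force: [-2.3, -14.8, 8.8]
grip_width: 0.004
grip_force: 8.9
```

```bash
python3 where.py
```

```text
t 15.35 tip plate [29.55 -2.06  6.07] F plate [ -2.83 -16.93   2.79] rotleft [-0.   -0.19  0.  ] grip 0.003929930397503618 8.873977158218622 q [ 0.1   0.53  1.53 -0.11  1.36  0.22]
```

Request:
servo_tool(
  plan=[
    [[0,0,0,0,0,0,0],[0,0,0,0,0,0,0],[0,0,0,0,0,0,0],[0,0,0,0,0,0,0],[0,0,0,0,0,0,0]],
  ],
)

```text
time_s: 15.77
tool_pos: [541.4, 138.5, 78.8]
tcp_rot: [[0.068, 0.964, -0.255], [0.986, -0.103, -0.129], [-0.15, -0.243, -0.958]]
contact_force: [-3.6, -16.4, 8.2]
grip_width: 0.004
grip_force: 8.8
```

Request:
servo_tool(
  plan=[
    [[0,0,0,0,0,0,0],[0,0,0,0,0,0,0],[0,0,0,0,0,0,0],[0,0,0,0,0,0,0],[0,0,0,0,0,0,0]],
  ],
)

```text
time_s: 16.18
tool_pos: [541.4, 138.6, 78.8]
tcp_rot: [[0.068, 0.964, -0.255], [0.986, -0.103, -0.129], [-0.15, -0.243, -0.958]]
contact_force: [-3.0, -15.9, 8.2]
grip_width: 0.005
grip_force: 8.8
```

Request:
servo_tool(
  plan=[
    [[-0.1,0,-0.02,0,0,0,0],[-0.2,0,-0.04,0,0,0,0],[-0.4,0,-0.08,0,0,0,0],[-1,0,-0.3,0,0,0,0],[-2,0,-1,0,0,0,0]],
  ],
)

```text
time_s: 16.6
tool_pos: [541.0, 108.5, 95.3]
tcp_rot: [[0.066, 0.964, -0.257], [0.988, -0.1, -0.122], [-0.143, -0.246, -0.959]]
contact_force: [-0.2, -0.3, -0.7]
grip_width: 0.004
grip_force: 0.0
```

Request:
servo_tool(
  plan=[
    [[0,0,-3,0,-0.1,0,0],[0,0,-3.5,0,-0.1,0,0],[-1,0,-3.5,0,0,0,0],[-1,0,-3.5,0,0,0,0],[0,0,0,0,0,0,0]],
  ],
)

```text
time_s: 17.02
tool_pos: [581.8, 123.2, 237.0]
tcp_rot: [[0.019, 0.968, -0.25], [0.944, -0.1, -0.315], [-0.33, -0.23, -0.916]]
contact_force: [1.5, -0.5, 0.5]
grip_width: 0.005
grip_force: 0.0
```

```bash
python3 where.py
python3 - <<'E'
from h import *
c=cam("wrist");np.savez("w4.npz",p=c[2],o=c[3]);a=snapshot("wrist")[...,::-1];cv2.imwrite("pics/w4.png",a)
cv2.imwrite("pics/w4b.png",cv2.resize(a[:250,150:410],None,fx=2.3,fy=2.3,interpolation=cv2.INTER_CUBIC))
E
```

```text
t 17.0167 tip plate [ 31.82 -68.31 156.07] F plate [ 1.35 -0.63  0.63] rotleft [ 0.01 -0.   -0.  ] grip 0.0054148363898175985 0.0 q [ 0.15  0.47  1.3  -0.28  1.69  0.23]
```

View pics/w4b.png

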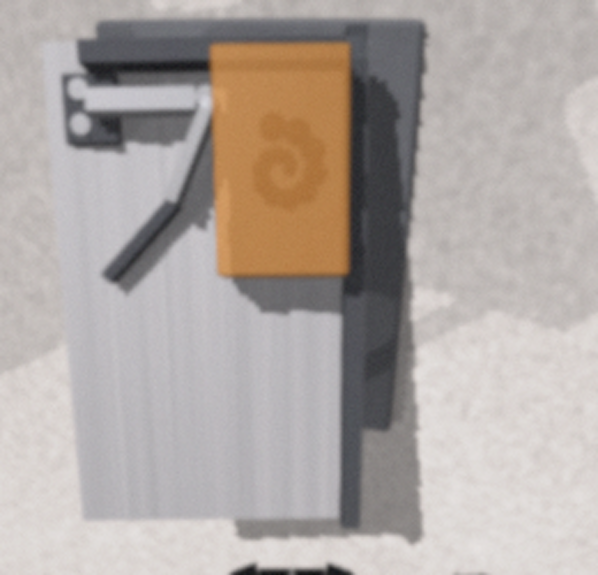

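The picture shows the block at (210–350, 42–274), flush along the ledge with its far end over the stop bar and the nose bearing on its side at (205,100). I check the numbers before handing in.

Run:
```python
from h import *
np.set_printoptions(suppress=True,precision=1)
z=np.load("plate.npz");m,t=z["m"],z["t"]
w=np.load("w4.npz");c=cam("wrist");c=(c[0],c[1],w["p"],w["o"])
def onp(x,y,h):
    d=ray(c,[((x+.5)/2.3-.5+150,(y+.5)/2.3-.5)])[0];n=m[:,2];k=(n@(t+n*h)-n@c[2])/(n@d);return m.T@(c[2]+d*k-t)
for q in((210,43),(350,43),(350,273),(218,274)):print(onp(*q,34))
print("deck up corner (-65,-100)",onp(84,518,0),"ledge (65,-100,15)",onp(358,526,15),"stop out left y96",onp(80,40,15))
```

```text
[ 4.5 87.  34. ]
[53.5 87.1 34. ]
[55.   9.1 34. ]
[ 5.4  8.8 34. ]
deck up corner (-65,-100) [-63.  -98.9  -0. ] ledge (65,-100,15) [ 62.7 -98.1  15. ] stop out left y96 [-45.9  94.4  15. ]
```

The block spans y 9–87 and x 5–54 against a home of 8–88 and 5–55, with squareness within measuring error. The gripper is clear.

```bash
python3 -c "
from station import *
print(finish_job())"
```

```text
the job is handed in; nothing more can be done
None
```

The amber block was released on the upper deck and slid down to the spring finger, then was pushed past it to home and pressed at about 17 N for over half a second. The last picture puts it within about 1–2 mm of home on both ledge and stop. I handed the job in at about 17 s with the gripper clear; the hand-in returned no verdict.

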